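Set up the soap press and stamp the bar

ROBOT

A 6-joint arm with a two-finger parallel gripper is mounted at the origin on the work surface. World frame = base frame: x ahead of the robot, y to its left, z up, the work surface at z = 0. Lengths are in mm, angles in rad, forces in N, time in s.
With the tool pointing down it reaches from about 300 to 775 mm from the base axis. Payload 14.6 kg.
Tool frame: the origin (TCP) lies midway between the tips of the shut fingers; the grasp point (between the pads) lies 19 mm behind it (manip.tcp_to_grasp is the distance from the TCP to the grasp point, in mm); z points along the fingers, x is the direction in which the jaws open and shut, and the axes are right-handed (so a half turn about z gives the same grasp; the last joint's range is limited). The gripper opens to 94 mm and grips with 3 to 60 N. Pads are 16 mm wide; open, the fingers measure 119 mm over their backs; the gripper's body (75 mm by 177 mm) begins 78 mm behind the grasp point.
Start: joints at [1.132, 0.3, 1.521, -0, 1.321, -0.067], TCP at [199.808, 512.412, 205.446] pointing down, gripper open.
Joint ranges: [-3.03, 3.03], [-0.79, 2.21], [0.23, 2.52], [-1.04, 4.18], [0, 3.07], [-2.55, 2.55]. Speed limits (rad/s): [2.22, 2.22, 2.57, 3.14, 3.14, 3.14].

INTERFACE

Orientations are given as [roll, pitch, yaw] about the fixed x, y, z axes, in that order (R = Rz(yaw) Ry(pitch) Rx(roll)).
In Python, from cell import manip gives the robot as it stands.
- The arm moves only by the tool arm_command, never from a script. Its argument "steps" is a list of rows, each a list of 3 entries, a list of its own where there are three numbers: the opening, from 0 (shut) to 1 (fully open), then the shift along the tool's x, y, z in cm, then the turn about the tool's z in rad. A call has 1 to 5 rows; each row shifts and turns the commanded pose from where the row before left it, along the tool's axes as they then stand; what a row does not reach is not made up. A row lasts 1/12 s, in which the tool goes at most 41.7 mm and 7.16 degrees, less where a joint would pass 70% of its speed; a pose out of reach is approached as far as the arm can. A call with a gripper value outside its range is refused whole. The fingers move at their own pace and stop on an object; "force" is the grip in N (left out, the last holds). Time passes only in rows, so rows that do not move let the fingers close. It gives the time, the measured TCP pose, the force and the opening at its end, in the units of the state.
- manip.read_state(): the state, without advancing time (a new reading comes with each control period).
- manip.camera(name): name is "scene" or "top" or "wrist"; returns (picture, depth): 384x512x3 uint8, red, green, blue; 384x512 float32, mm along the optical axis (not along the pixel's ray), 0 where there is no reading.
- manip.calibration(name): a dict with "fx", "fy", "cx", "cy" (pixels), "R" (3x3) and "t" (3): a world point X has camera coordinates R X + t; the wrist camera has in their place "tool_from_camera" (4x4, takes a point from camera to tool coordinates, whose origin is the TCP and whose axes are the tool frame's). Camera axes: x right, y down, z forward; pixel columns grow to the right and rows downward; lengths in mm; the calibration is good to about 2 mm. A picture is of the moment at which its call begins: read the wrist's pose just before it. calibration takes no time and is no camera call.
- manip.sign_off(): hands the job in, once; it reports no verdict.
The state is a dict: "clock": time; "joints": joint angles; "qd": joint speeds; "effort": joint torques, N m; "eef_pos": TCP position; "eef_rot": TCP orientation; "wrist_force": force on the tool from outside, world axes, zero at the start; "moment": the same for the moment, N m; "finger_gap": finger opening in mm.
Only numpy, scipy, OpenCV 4.12 (cv2) and the standard library are available. Lean on these libraries where they do the work, as an engineer would, in place of code of your own. Each camera call takes 0.05 s, during which the arm holds its last target.

TASK

Lower the press head gently onto its wooden stand, over the two pegs and the waiting soap bar, until it sits fully home (its large sleeve goes on the large peg), and let go. Then take the mallet and use it, not the gripper, to drive the head's plunger fully down onto the bar. Finally put the mallet back on the bench, off the press, and leave the mug, the small jar and the spare soap bar where they are.

Things in the scene. Friction and masses are not known exactly. Their poses are not given: they have to be found in the camera images.
- stand: Fixed wooden base of the soap press, a plate 110 (x) x 200 (y) x 15 mm thick, with two upright steel pegs on its y axis, 40 mm tall above the plate, their top 9 mm tapering to half diameter. A white soap bar lies loose on the plate between the pegs (46 x 64 mm, 25 mm high). Origin: centre of the underside, on the bench.
- stand_seat (a point): Centre of the top of the stand's plate, 15 mm over the bench, axes as the stand. When the head is home its origin lies here and its axes agree with the stand's.
- big_peg (a point): Tip of the large peg (20 mm diameter), 55 mm above the bench, 58 mm from the stand's centre towards its +y.
- small_peg (a point): Tip of the small peg (12 mm diameter), 55 mm above the bench, 58 mm from the stand's centre towards its -y.
- head: Loose aluminium press head, 0.5 to 0.73 kg: a bridge 60 mm high standing on two sleeves, joined by a cross plate 46 mm wide (x), 80 mm long (y), from 44 to 60 mm high. Under the plate are open space and the plunger's 36 x 50 mm stamping plate (lowest point 37 mm up); the plunger's cap is above its middle. Origin: centre of the underside, level with the sleeves' feet; z up.
- big_sleeve (a point): Centre of the upper mouth of the head's large sleeve (50 mm in x, 44 mm in y, 60 mm high), at y = +58 mm in the head, with a 22.4 mm through hole for the large peg. The head fits only this way round.
- small_sleeve (a point): Centre of the upper mouth of the head's small sleeve (34 mm in x, 30 mm in y, 60 mm high), at y = -58 mm in the head, with a 14.4 mm through hole for the small peg.
- head_grip (a point): Middle of the head's cross plate, 52 mm above the head's underside: a place to pinch it across its 46 mm width (along the head's x). Fingers reaching 22 mm lower than this are clear of everything while the head stands on bench or stand.
- plunger (a joint): How far the plunger is pushed down into the head: 0 m up (start), 0.012 m fully down. A friction collar and a spring resist with about 7 to 9 N (more if struck fast); it stays where it is left.
- cap (a point): Centre of the top of the plunger's round steel cap (36 mm diameter, 8 mm thick); 82 mm above the head's underside when up, 70 mm when fully down.
- mallet: Loose short mallet, 0.4 kg, standing on one face of its black rubber head (50 mm diameter, 70 mm high, axis upright, a striking face at each end). The level wooden handle (22 mm wide, 26 mm high, centre 35 mm above the bench) leaves the head towards the mallet's -x and ends 170 mm from the head's axis. Origin: centre of the lower face; z up.
- mallet_grip (a point): Point in the middle of the handle, 55 mm from the head's axis and 35 mm above the lower face: a place to pinch across the 22 mm width (along the mallet's y).
- mallet_mid (a point): Centre of the mallet's rubber head, 35 mm above its lower face.
- cup: Bystander: white mug, 76 mm wide, 65 mm high. Origin: centre of underside.
- jar: Bystander: small white jar with a steel lid, 54 mm wide, 60 mm high. Origin: centre of underside.
- loosebar: Bystander: a second white soap bar, 46 x 64 x 25 mm, lying on the bench. Origin: centre of underside.
There are look-alikes about, which are no part of the job. Leave any purple look-alike of the head alone. Several things have the shape of the stand; the one meant has the colours described above.

How it is judged:
By the outcome, as a careful person would: the job done as asked, in the order asked, and still so for the second after the job is handed in, with the robot touching nothing.
It also fails if it takes over 67 s, if anything falls off the work surface, if the arm or the gripper's body presses on something with over 40 N, if the wrist force passes 120 N, or if a joint passes its speed limit or range.

## Working session

There is one attempt and no reset: what is moved stays moved. The work goes in short steps, Python scripts to look and compute and a tool call to move; the robot and the scene stay as the last step left them, time stands still between calls to the robot, and variables do not carry over. Pictures are saved under pics/ and viewed, and the job is handed in when it is done.

Besides the shell and the picture viewer there is one more tool, called as name(argument=value, ...) on one line, values as JSON. arm_command: Moves the arm, as the interface text tells. Its arguments: {"type":"object","properties":{"steps":{"type":"array","items":{"type":"array"}},"force":{"type":"number"}},"required":["steps"]}

```bash
ls; mkdir -p pics
python3 - <<'E'
from cell import manip
import cv2,numpy as np
print(manip.read_state())
for n in("scene","top"):
    p,d=manip.camera(n); cv2.imwrite(f"pics/{n}0.png",p[:,:,::-1]); np.savez(f"pics/{n}0.npz",p=p,d=d)
    print(n,manip.calibration(n))
print(manip.calibration("wrist"))
E
```

```text
pics
{'clock': 0.0, 'joints': array([ 1.13237733e+00,  3.00495110e-01,  1.52160069e+00, -1.99384711e-07,
        1.32072560e+00, -6.66207159e-02]), 'qd': array([-0.00026916,  0.00055941,  0.00027262,  0.00129288,  0.00048404,
        0.00155691]), 'effort': array([-1.28942604e-03, -5.31796539e+01, -3.52737772e+01,  7.07698753e-02,
        2.42694304e-02, -1.37886700e-04]), 'eef_pos': array([199.70509836, 512.16340261, 204.86487731]), 'eef_rot': array([-3.14151105e+00,  1.22603649e-03,  1.19899815e+00]), 'wrist_force': array([ 0.65902835, -0.61030832, -0.42009691]), 'moment': array([-0.03574878, -0.04766465,  0.00339793]), 'finger_gap': 93.76066472897945}
scene {'fx': 431.0717273259554, 'fy': 431.0717273259554, 'cx': 254.1672620590127, 'cy': 193.27646646492508, 'R': array([[ 0.33630865,  0.94173458, -0.0056987 ],
       [ 0.58771297, -0.21460235, -0.78008929],
       [-0.73586001,  0.25900157, -0.62564225]]), 't': array([-163.79228628, -234.93670542, 1501.35483648])}
top {'fx': 346.682873297274, 'fy': 346.682873297274, 'cx': 260.34406374438834, 'cy': 191.12805650089146, 'R': array([[-0.0170245 , -0.99955257, -0.02459325],
       [-0.98680218,  0.02075863, -0.16059433],
       [ 0.161033  ,  0.02153463, -0.98671406]]), 't': array([ 16.61670299, 494.57305558, 884.90885488])}
{'fx': 340.72035321420844, 'fy': 340.72035321420844, 'cx': 261.0985913952645, 'cy': 190.2438897052056, 'tool_from_camera': array([[ 9.99999539e-01, -5.93916550e-04,  7.54977877e-04,
         6.04911526e-01],
       [ 3.71281175e-04,  9.63848424e-01,  2.66450891e-01,
        -7.74788263e+01],
       [-8.85933831e-04, -2.66450487e-01,  9.63848200e-01,
        -1.79969394e+02],
       [ 0.00000000e+00,  0.00000000e+00,  0.00000000e+00,
         1.00000000e+00]])}
```

View pics/scene0.png

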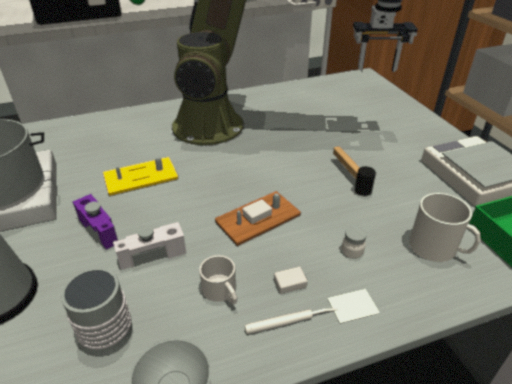

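View pics/top0.png

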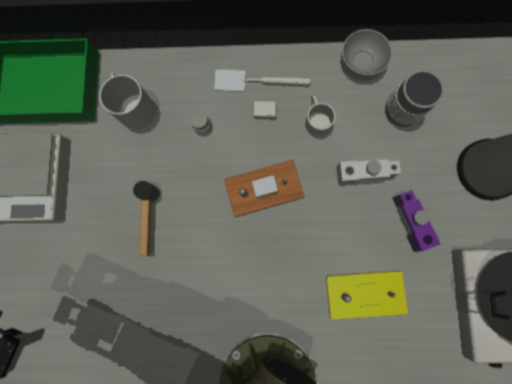

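The views show these candidates:
- **Stand-shaped:** wooden plate with white bar at top (264,188) and a yellow one at (367,295). The wooden one with the soap is meant.
- **Head-shaped:** aluminium at top (370,170) and purple at (418,220). The aluminium one is meant.
- **Mallet:** top (146,215).

Next I'll confirm these with enlarged crops.

Run:
```python
import cv2,numpy as np
p=np.load("pics/top0.npz")["p"][:,:,::-1]
a=cv2.resize(p[140:240,215:415],None,fx=4,fy=4,interpolation=cv2.INTER_CUBIC)
cv2.imwrite("pics/crop0.png",a)
p=np.load("pics/scene0.npz")["p"][:,:,::-1]
a=cv2.resize(p[140:280,100:400],None,fx=2.6,fy=2.6,interpolation=cv2.INTER_CUBIC)
cv2.imwrite("pics/crop1.png",a)
```

```text
(no output)
```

View pics/crop0.png

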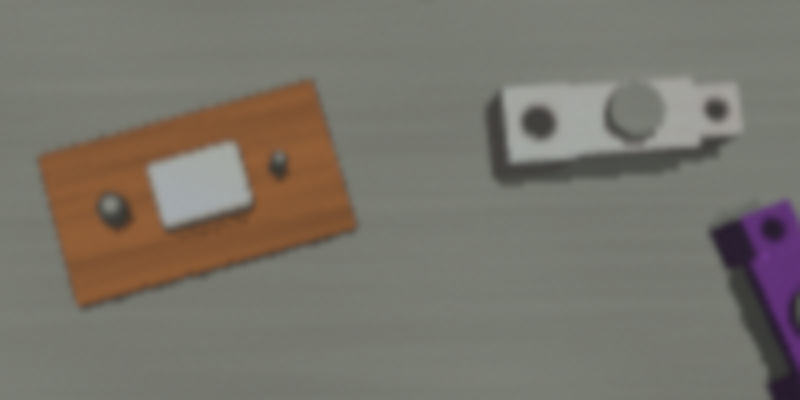

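View pics/crop1.png

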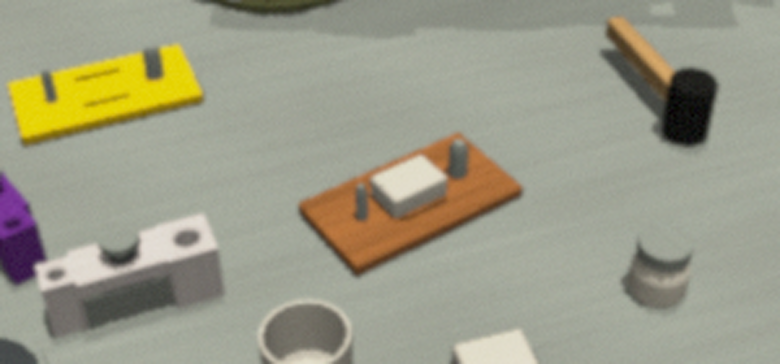

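The crops confirm it: wooden stand with bar (big peg at crop 113,208, on the left or +y side), aluminium head (big mouth at crop 539,122, also on the left). Now the rough positions.

```bash
cat > h.py <<'E'
import numpy as np,cv2
from scipy.spatial.transform import Rotation as Ro
from cell import manip
def cam(name,pose=None):
    c=manip.calibration(name)
    K=(c["fx"],c["fy"],c["cx"],c["cy"])
    if name!="wrist":
        R=np.array(c["R"]);t=np.array(c["t"]); return K,R.T,-R.T@t
    pos,rot=pose
    T=np.array(c["tool_from_camera"]); Rt=Ro.from_euler("xyz",rot).as_matrix()
    return K,Rt@T[:3,:3],Rt@T[:3,3]+pos
def ray(C,uv,z):
    K,R,o=C
    d=R@np.array([(uv[0]-K[2])/K[0],(uv[1]-K[3])/K[1],1.])
    return o+d*(z-o[2])/d[2]
def proj(C,X):
    K,R,o=C; c=R.T@(np.array(X)-o); return np.array([K[0]*c[0]/c[2]+K[2],K[1]*c[1]/c[2]+K[3]])
def snap(name):
    s=manip.read_state(); p,d=manip.camera(name); return p,d,(s["eef_pos"],s["eef_rot"])
def todelta(target,yaw=None):
    s=manip.read_state(); R=Ro.from_euler("xyz",s["eef_rot"]).as_matrix()
    return R.T@(np.array(target)-s["eef_pos"])
E
python3 - <<'E'
from h import *
C=cam("top")
cr=lambda u,v:(215+(u+.5)/4-.5,140+(v+.5)/4-.5)
def P(n,uv,z): print(n,np.round(ray(C,uv,z),1))
p=np.load("pics/top0.npz")["p"]
hsv=cv2.cvtColor(p,cv2.COLOR_RGB2HSV)
m=((hsv[...,0]<16)&(hsv[...,1]>110)).astype(np.uint8)
m[:,:200]=0;m[250:]=0
c=max(cv2.findContours(m,0,2)[0],key=cv2.contourArea)
w=np.array([ray(C,q[0],15)[:2] for q in c],np.float32)
print("stand",cv2.minAreaRect(w))
P("bigpeg",cr(113,205),55);P("smallpeg",cr(279,161),55)
P("bigsl",cr(539,122),60);P("smallsl",cr(716,109),60);P("cap",cr(637,109),82)
P("mallet head top",(146,190),70);P("handle end",(144,254),48)
m=((hsv[...,0]<20)&(hsv[...,1]>110)).astype(np.uint8); m[:,160:]=0
c=max(cv2.findContours(m,0,2)[0],key=cv2.contourArea)
w=np.array([ray(C,q[0],48)[:2] for q in c],np.float32)
print("handle",cv2.minAreaRect(w), cv2.boundingRect(c))
E
```

```text
stand ((508.3800964355469, -1.504974365234375), (107.38024139404297, 196.40431213378906), 14.749882698059082)
bigpeg [494.   52.8  55. ]
smallpeg [521.1 -56.9  55. ]
bigsl [ 542.4 -227.4   60. ]
smallsl [ 548.5 -342.9   60. ]
cap [ 544.6 -284.8   82. ]
mallet head top [499.2 304.3  70. ]
handle end [334.9 311.3  48. ]
handle ((405.5377502441406, 313.60162353515625), (141.4430389404297, 18.70611000061035), 0.0006956560537219048) (140, 200, 9, 55)
```

arm_command(steps=[[1,[-2.5,2.45,0],0],[1,[-2.5,2.45,0],0],[1,[-2.5,2.45,0],0],[1,[-2.5,2.45,0],0],[1,[-2.5,2.45,0],0]])

```text
clock: 0.52
eef_pos: [268.7, 349.8, 205.2]
eef_rot: [-3.141, 0.0, 1.199]
wrist_force: [0.5, 0.4, 0.5]
finger_gap: 94.3
```

arm_command(steps=[[1,[-2.5,2.45,0],0],[1,[-2.5,2.45,0],0],[1,[-2.5,2.45,0],0],[1,[-2.5,2.45,0],0],[1,[-2.5,2.45,0],0]])

```text
clock: 0.93
eef_pos: [337.4, 188.8, 205.4]
eef_rot: [3.142, 0.0, 1.199]
wrist_force: [0.6, -0.8, 0.1]
finger_gap: 93.8
```

arm_command(steps=[[1,[-1.65,3.25,0],0],[1,[-1.65,3.25,0],0],[1,[-1.65,3.25,0],0],[1,[-1.65,3.25,0],0],[1,[-1.65,3.25,0],0]])

```text
clock: 1.35
eef_pos: [459.5, 52.8, 205.3]
eef_rot: [-3.141, 0.0, 1.199]
wrist_force: [0.1, 0.4, -0.1]
finger_gap: 94.3
```

arm_command(steps=[[1,[-1.65,3.25,0],0],[1,[-1.65,3.25,0],0],[1,[0,0,0],0.12],[1,[0,0,0],0.12],[1,[0,0,0],0.12]])

```text
clock: 1.77
eef_pos: [507.2, -0.3, 204.8]
eef_rot: [-3.141, 0.001, 0.832]
wrist_force: [-0.4, -0.7, -0.5]
finger_gap: 93.7
```

arm_command(steps=[[1,[0,0,0],0.12],[1,[0,0,0],0.12],[1,[0,0,0],0.12],[1,[0,0,0],0.12],[1,[0,0,0],0.116]])

```text
clock: 2.18
eef_pos: [507.1, 0.3, 205.2]
eef_rot: [-3.141, 0.001, 0.237]
wrist_force: [-1.0, -0.2, 0.8]
finger_gap: 93.9
```

arm_command(steps=[[1,[0,0,0],0],[1,[0,0,0],0],[1,[0,0,0],0]])

```text
clock: 2.43
eef_pos: [507.2, 0.2, 205.3]
eef_rot: [-3.142, 0.0, 0.247]
wrist_force: [0.6, 0.5, 0.3]
finger_gap: 93.8
```

Run:
```python
from h import *
p,d,pose=snap("wrist"); print(pose)
np.savez("pics/w1.npz",p=p,d=d,pos=pose[0],rot=pose[1])
cv2.imwrite("pics/w1.png",p[:,:,::-1])
```

```text
(array([5.07165198e+02, 2.23011917e-01, 2.05312262e+02]), array([-3.14151322e+00,  2.97983653e-04,  2.46973274e-01]))
```

View pics/w1.png

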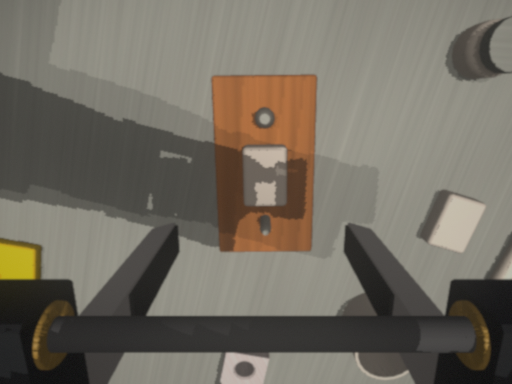

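Stand seen squarely: big peg at (264,118), small peg at (265,222). I'll enlarge and measure it.

Run:
```python
from h import *
z=np.load("pics/w1.npz");p=z["p"];C=cam("wrist",(z["pos"],z["rot"]))
hsv=cv2.cvtColor(p,cv2.COLOR_RGB2HSV)
m=((hsv[...,0]<18)&(hsv[...,1]>110)).astype(np.uint8);m[:,:150]=0;m[:,380:]=0;m[280:]=0
m=cv2.morphologyEx(m,cv2.MORPH_CLOSE,np.ones((3,3)))
c=max(cv2.findContours(m,0,cv2.CHAIN_APPROX_NONE)[0],key=cv2.contourArea)
hull=cv2.convexHull(c)
w=np.array([ray(C,q[0],15)[:2] for q in hull],np.float32);print(cv2.minAreaRect(w), cv2.boundingRect(c))
crops=[cv2.resize(p[y-26:y+26,x-26:x+26,::-1],(390,390),interpolation=cv2.INTER_CUBIC) for x,y in((264,118),(265,222))]
cv2.imwrite("pics/w1c.png",np.hstack(crops))
```

```text
((510.9201965332031, 1.644287109375), (107.85503387451172, 197.07318115234375), 14.698116302490234) (212, 75, 104, 176)
```

View pics/w1c.png

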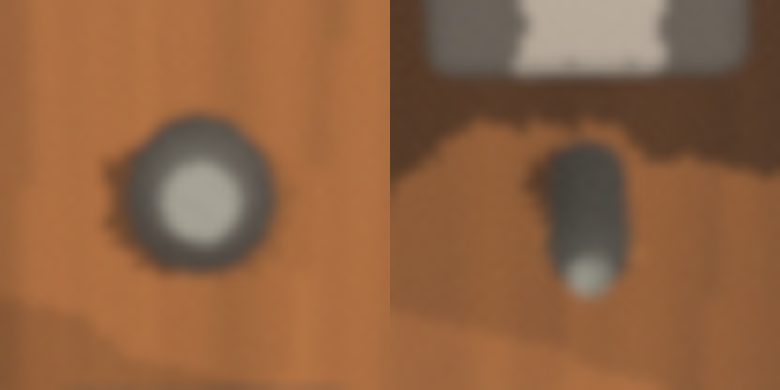

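Run:
```python
from h import *
z=np.load("pics/w1.npz");C=cam("wrist",(z["pos"],z["rot"]))
a=ray(C,(264.4,118.6),55);b=ray(C,(264.9,231.8),55);d=a-b
print(a,b,np.linalg.norm(d),(a+b)/2,np.degrees(np.arctan2(-d[0],d[1])))
```

```text
[496.58823599  56.92445575  55.        ] [525.58110224 -54.89908483  55.        ] 115.52095273027655 [511.08466912   1.01268546  55.        ] 14.535212662332626
```

arm_command(steps=[[1,[-0.37,3.56,0],0],[1,[-0.37,3.56,0],0],[1,[-0.37,3.56,0],0],[1,[-0.37,3.56,0],0],[1,[-0.37,3.56,0],0]])

```text
clock: 2.9
eef_pos: [532.0, -178.7, 205.5]
eef_rot: [3.142, -0.0, 0.246]
wrist_force: [1.0, 0.0, 0.2]
finger_gap: 94.2
```

arm_command(steps=[[1,[-0.37,3.56,0],0],[1,[-0.37,3.56,0],0],[1,[-0.37,3.56,0],0],[1,[0,0,0],0.097],[1,[0,0,0],0.098]])

```text
clock: 3.32
eef_pos: [546.7, -285.2, 204.6]
eef_rot: [-3.141, 0.001, 0.044]
wrist_force: [0.2, 0.7, 0.6]
finger_gap: 94.2
```

arm_command(steps=[[1,[0,0,0],0],[1,[0,0,0],0],[1,[0,0,0],0]])

```text
clock: 3.57
eef_pos: [547.1, -283.0, 205.5]
eef_rot: [3.142, -0.0, 0.053]
wrist_force: [0.9, 0.6, -0.2]
finger_gap: 93.8
```

Run:
```python
from h import *
p,d,pose=snap("wrist"); print(pose)
np.savez("pics/w2.npz",p=p,d=d,pos=pose[0],rot=pose[1])
cv2.imwrite("pics/w2.png",p[:,:,::-1])
```

```text
(array([ 547.08734456, -283.03206781,  205.52179789]), array([ 3.14156164e+00, -5.25127408e-05,  5.25677173e-02]))
```

View pics/w2.png

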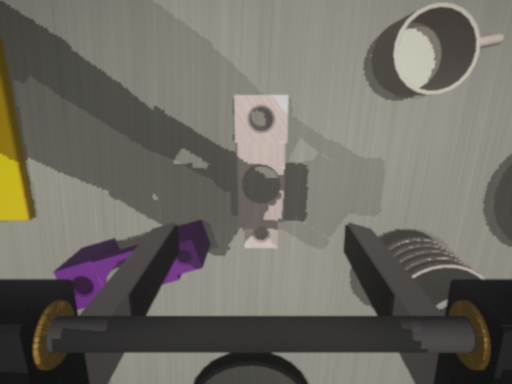

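Head seen: big mouth at (261,118), cap at (262,183), small mouth at (261,233). The purple decoy at (190,245) is close to the left finger, so I'll check the clearances.

Run:
```python
from h import *
z=np.load("pics/w2.npz");p=z["p"];d=z["d"];C=cam("wrist",(z["pos"],z["rot"]))
crops=[cv2.resize(p[y-26:y+26,x-26:x+26,::-1],(390,390),interpolation=cv2.INTER_CUBIC) for x,y in((261,118),(261,233))]
cv2.imwrite("pics/w2c.png",np.hstack(crops))
K,R,o=C
v,u=np.mgrid[0:384,0:512]
pts=np.stack([(u-K[2])/K[0]*d,(v-K[3])/K[1]*d,d],-1)@R.T+o
hsv=cv2.cvtColor(p,cv2.COLOR_RGB2HSV)
m=(hsv[...,0]>120)&(hsv[...,0]<160)&(hsv[...,1]>80)&(d>0)
q=pts[m];print("purple x max",np.percentile(q[:,0],[95,99]),"z",np.percentile(q[:,2],[5,99]))
i=q[:,0]>np.percentile(q[:,0],97);print(q[i].mean(0))
print("purple in |y+283|<15:",q[abs(q[:,1]+283)<20][:,0].max() if (abs(q[:,1]+283)<20).any() else None)
print("tumbler",pts[235:280,400:440].reshape(-1,3).mean(0), pts[265,420],pts[30,470],pts[8,440])
for uv in((262,183),(261,100)):print(pts[uv[1],uv[0]])
```

```text
purple x max [484.90923755 501.10210619] z [ 15.57464258 239.12363663]
[ 497.36934282 -300.06313952  210.27020814]
purple in |y+283|<15: 501.51179365588416
tumbler [ 706.41478914 -346.72306746   81.13258201] [ 706.28804332 -355.2015015    84.7547874 ] [ 723.68132431 -139.40686811   59.31644314] [ 693.56007796 -123.71217151   60.32966065]
[ 548.20578496 -281.38091987   83.13761161]
[ 543.44862023 -208.32558793   61.22600301]
```

View pics/w2c.png

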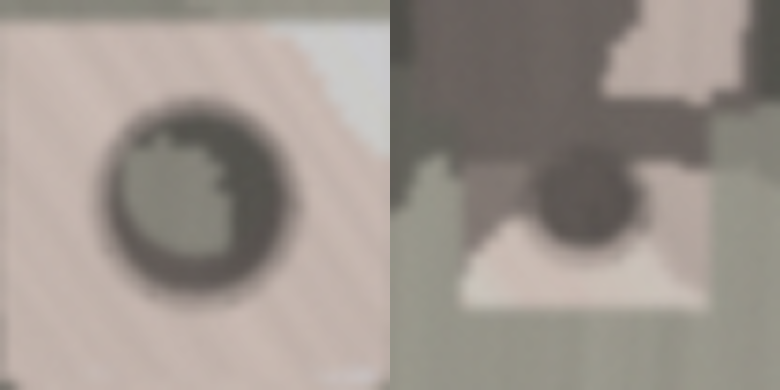

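Run:
```python
from h import *
z=np.load("pics/w2.npz");C=cam("wrist",(z["pos"],z["rot"]))
a=ray(C,(260.9,117.9),60);b=ray(C,(260.9,233.2),60);d=a-b
print(a,b,np.linalg.norm(d),(a+b)/2,np.degrees(np.arctan2(-d[0],d[1])))
print(ray(C,(262,183),82), ray(C,(208,240),60),ray(C,(202,222),60),ray(C,(210,252),60))
T=Ro.from_euler("xyz",z["rot"]).as_matrix()
z1=np.load("pics/w1.npz")
print(todelta([548.2,-282.1,33]))
```

```text
[ 544.19813322 -224.52213281   60.        ] [ 550.23441943 -340.40889998   60.        ] 116.04386910688227 [ 547.21627632 -282.46551639   60.        ] 2.9817161819354663
[ 548.22273993 -281.66925327   82.        ] [ 496.0524831  -350.82653103   60.        ] [ 489.74285772 -331.32661014   60.        ] [ 498.28182778 -364.26945201   60.        ]
[  1.08345762  -0.82176419 172.57170894]
```

arm_command(steps=[[0.8,[0,-0.05,3.2],0],[0.8,[0,0,3.2],0],[0.8,[0,0,3.2],0],[0.8,[0,0,3.2],0],[0.8,[0,0,2.0],0]], force=30)

```text
clock: 4.03
eef_pos: [546.1, -281.9, 54.4]
eef_rot: [-3.14, 0.002, 0.051]
wrist_force: [-1.1, -0.7, -1.0]
finger_gap: 74.7
```

arm_command(steps=[[0.8,[0,0,1.4],0],[0.8,[0,0,1.0],0],[0.8,[0,0,0],0],[0.4,[0,0,0],0],[0.4,[0,0,0],0]])

```text
clock: 4.45
eef_pos: [547.6, -283.1, 34.7]
eef_rot: [3.141, -0.002, 0.049]
wrist_force: [-0.5, 0.4, 0.3]
finger_gap: 64.9
```

arm_command(steps=[[0.2,[0,0,0],0],[0.2,[0,0,0],0],[0.2,[0,0,0],0],[0.2,[0,0,0],0],[0.2,[0,0,0],0]])

```text
clock: 4.87
eef_pos: [547.2, -283.0, 34.2]
eef_rot: [3.141, -0.001, 0.048]
wrist_force: [-3.0, 1.3, 6.4]
finger_gap: 45.7
```

arm_command(steps=[[0,[0,0,0],0],[0,[0,0,-0.5],0],[0,[0,0,-1.5],0],[0,[0,0,-2.5],0],[0,[0,0,-2.5],0]], force=40)

```text
clock: 5.28
eef_pos: [546.2, -282.3, 103.0]
eef_rot: [-3.14, 0.003, 0.048]
wrist_force: [1.7, -0.8, -5.5]
finger_gap: 45.4
```

arm_command(steps=[[0,[0,0,-2.5],0],[0,[0,0,-2.0],0],[0,[0,0,-0.5],0],[0,[0,0,0],0],[0,[0,0,0],0]])

```text
clock: 5.7
eef_pos: [546.5, -282.5, 151.9]
eef_rot: [-3.14, 0.002, 0.048]
wrist_force: [-0.1, -0.0, -6.2]
finger_gap: 45.3
```

Run:
```python
from h import *
p,d,pose=snap("wrist"); print(pose,manip.read_state()["wrist_force"],manip.read_state()["finger_gap"])
np.savez("pics/w3.npz",p=p,d=d,pos=pose[0],rot=pose[1])
cv2.imwrite("pics/w3.png",p[:,:,::-1])
```

```text
(array([ 546.47936946, -282.52760508,  151.87894395]), array([-3.14045737e+00,  1.72963853e-03,  4.79694171e-02])) [-0.8579868   0.05453846 -7.16721496] 45.611014593416584
```

View pics/w3.png

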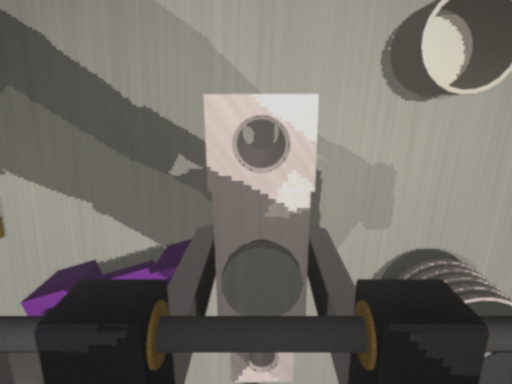

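Head held (gap 45.6, about 7 N weight); big mouth at (261,143), small mouth at about (262,356). Checking its pose in the hand.

Run:
```python
from h import *
z=np.load("pics/w3.npz");p=z["p"];C=cam("wrist",(z["pos"],z["rot"]))
crops=[cv2.resize(p[y-30:y+30,x-40:x+40,::-1],(400,300),interpolation=cv2.INTER_CUBIC) for x,y in((262,143),(262,353))]
cv2.imwrite("pics/w3c.png",np.hstack(crops))
print(p.shape)
```

```text
(384, 512, 3)
```

View pics/w3c.png

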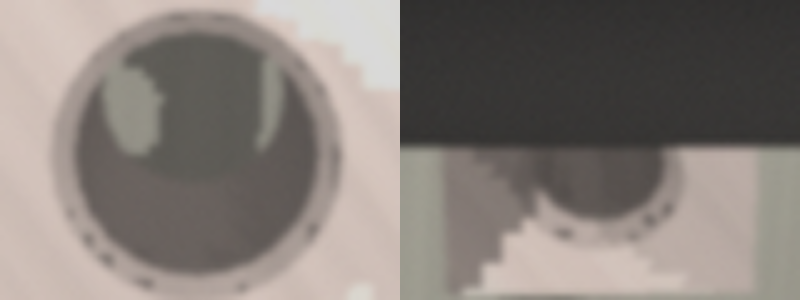

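Run:
```python
from h import *
z=np.load("pics/w3.npz");d=z["d"];C=cam("wrist",(z["pos"],z["rot"]));K,R,o=C
def pt(u,v): 
    return R@(np.array([(u-K[2])/K[0],(v-K[3])/K[1],1])*d[v,u])+o
for u,v in((225,110),(300,110),(225,170),(262,280),(240,376),(285,376)):print(u,v,pt(u,v).round(1))
T=Ro.from_euler("xyz",z["rot"]).as_matrix()
a=ray(C,(261.1,143),177.9); b=ray(C,(263.1,352),177.9)
for q in(a,b):print(q, T.T@(q-z["pos"]))
```

```text
225 110 [ 527.8 -210.9  178.8]
300 110 [ 560.7 -209.4  177.8]
225 170 [ 528.3 -237.8  178.4]
262 280 [ 547.4 -280.   201.7]
240 376 [ 538.8 -352.7  178.8]
285 376 [ 563.5 -352.1  178.2]
[ 544.30526932 -224.70484374  177.9       ] [  0.55605338 -57.89000253 -25.95635202]
[ 550.74273494 -337.16430046  177.9       ] [  1.59356642  54.74869918 -26.08602327]
```

arm_command(steps=[[0,[-0.15,-1.5,0],0],[0,[-0.25,-3.0,0],0],[0,[-0.25,-3.2,0],0],[0,[-0.25,-3.2,0],0],[0,[-0.25,-3.2,0],0]])

```text
clock: 6.17
eef_pos: [527.6, -141.0, 151.6]
eef_rot: [-3.141, 0.003, 0.048]
wrist_force: [0.2, 0.6, -6.1]
finger_gap: 45.7
```

arm_command(steps=[[0,[-0.25,-3.2,0],0],[0,[-0.25,-3.2,0],0],[0,[-0.25,-3.2,0],0],[0,[-0.2,-3.0,0],0],[0,[-0.14,-1.8,0],0]])

```text
clock: 6.58
eef_pos: [509.7, 3.4, 151.9]
eef_rot: [-3.141, 0.003, 0.049]
wrist_force: [-0.0, 0.0, -5.4]
finger_gap: 45.7
```

arm_command(steps=[[0,[0,0,0],-0.1],[0,[0,0,0],-0.102],[0,[0,0,1.5],0],[0,[0,0,1.5],0],[0,[0,0,0],0]])

```text
clock: 7.0
eef_pos: [508.9, 1.0, 119.6]
eef_rot: [-3.14, 0.006, 0.25]
wrist_force: [-0.7, -0.1, -6.7]
finger_gap: 45.5
```

arm_command(steps=[[0,[0,0,0],0],[0,[0,0,0],0],[0,[0,0,0],0]])

```text
clock: 7.25
eef_pos: [511.3, 0.7, 124.0]
eef_rot: [3.141, -0.001, 0.25]
wrist_force: [0.8, -0.4, -6.3]
finger_gap: 46.0
```

Run:
```python
from h import *
p,d,pose=snap("wrist"); print(pose,manip.read_state()["wrist_force"],manip.read_state()["finger_gap"])
np.savez("pics/w4.npz",p=p,d=d,pos=pose[0],rot=pose[1])
cv2.imwrite("pics/w4.png",p[:,:,::-1])
print(todelta([510.4,1.0,120]))
```

```text
(array([511.25346881,   0.69612262, 124.00343991]), array([ 3.14136472e+00, -7.03958914e-04,  2.49844985e-01])) [-1.12100412  0.88454437 -6.97827875] 45.63451747292347
[-0.74787092 -0.48801195  4.05894125]
```

View pics/w4.png

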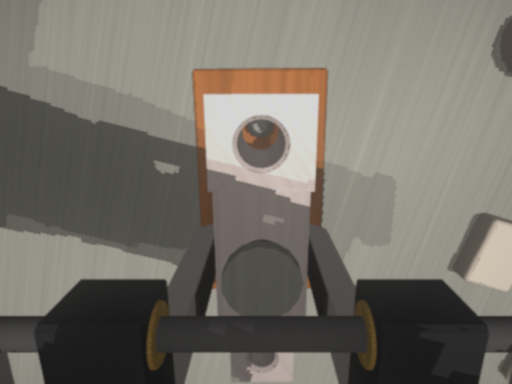

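Peg tip visible through the big mouth, at (261,128). I'll lower until the sleeve bottom is just above the tip, then check again.

arm_command(steps=[[0,[-0.07,-0.05,1.0],0],[0,[0,0,1.0],0],[0,[0,0,0.8],0],[0,[0,0,0],0],[0,[0,0,0],0]])

```text
clock: 7.72
eef_pos: [509.8, 1.1, 94.7]
eef_rot: [-3.141, 0.001, 0.25]
wrist_force: [0.1, 0.2, -5.8]
finger_gap: 45.6
```

arm_command(steps=[[0,[0,0,0],0],[0,[0,0,0],0]])

```text
clock: 7.88
eef_pos: [510.4, 1.1, 95.8]
eef_rot: [3.141, -0.001, 0.25]
wrist_force: [0.5, 0.3, -5.0]
finger_gap: 45.9
```

Run:
```python
from h import *
p,d,pose=snap("wrist"); print(pose,manip.read_state()["wrist_force"],manip.read_state()["finger_gap"])
np.savez("pics/w5.npz",p=p,d=d,pos=pose[0],rot=pose[1])
cv2.imwrite("pics/w5c.png",cv2.resize(p[60:210,180:340,::-1],None,fx=4,fy=4,interpolation=cv2.INTER_CUBIC))
p,d,pose=snap("scene");cv2.imwrite("pics/s5c.png",cv2.resize(p[120:270,170:340,::-1],None,fx=4,fy=4,interpolation=cv2.INTER_CUBIC))
```

```text
(array([510.40839701,   1.0717114 ,  95.78900848]), array([ 3.14140323e+00, -5.69969468e-04,  2.50003827e-01])) [-1.10669808  0.62507167 -5.81795739] 45.55136722722654
```

View pics/w5c.png

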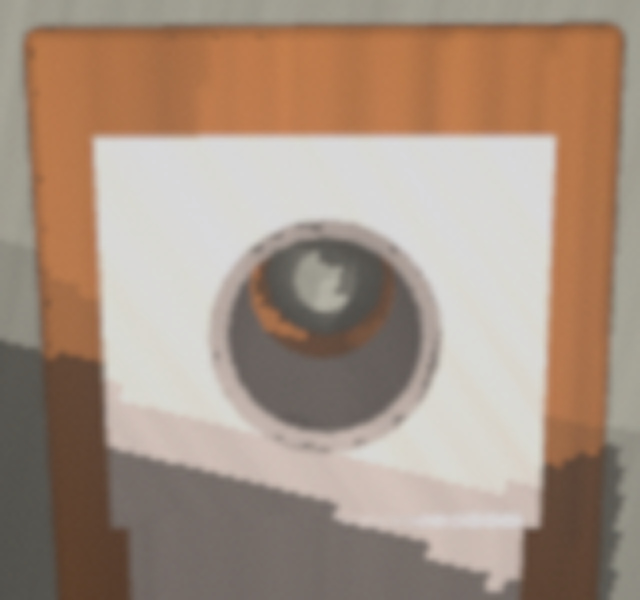

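View pics/s5c.png

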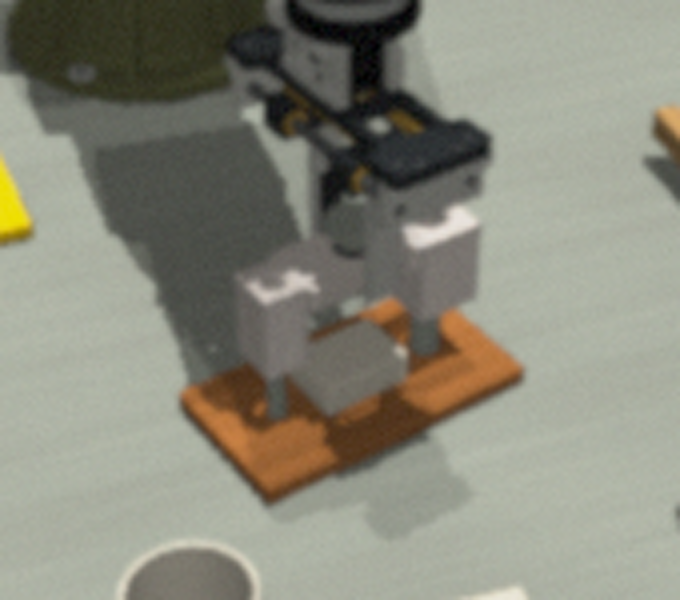

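Through the hole, the lower rim is centred at crop (322,283) and the peg tip at (323,282), which is about 0.5 mm agreement after parallax. The scene view also has the small sleeve over its peg. I'll lower gently while watching force.

arm_command(steps=[[0,[0,0,0.4],0],[0,[0,0,0.4],0],[0,[0,0,0.4],0],[0,[0,0,0.3],0],[0,[0,0,0],0]])

```text
clock: 8.4
eef_pos: [509.9, 1.1, 79.6]
eef_rot: [-3.141, 0.001, 0.25]
wrist_force: [1.4, 0.3, -7.2]
finger_gap: 45.7
```

arm_command(steps=[[0,[0,0,0.3],0],[0,[0,0,0.3],0],[0,[0,0,0.3],0],[0,[0,0,0],0]])

```text
clock: 8.73
eef_pos: [510.0, 1.1, 70.9]
eef_rot: [-3.141, 0.0, 0.25]
wrist_force: [0.5, 0.7, -6.4]
finger_gap: 45.6
```

arm_command(steps=[[0,[0,0,0.4],0],[0,[0,0,0.4],0],[0,[0,0,0.4],0],[0,[0,0,0.4],0],[0,[0,0,0],0]])

```text
clock: 9.15
eef_pos: [510.0, 1.1, 54.6]
eef_rot: [-3.141, 0.001, 0.25]
wrist_force: [1.9, 0.6, -7.4]
finger_gap: 45.7
```

arm_command(steps=[[0,[0,0,0.2],0],[0,[0,0,0.2],0],[0,[0,0,0],0]])

```text
clock: 9.4
eef_pos: [510.0, 1.1, 51.1]
eef_rot: [-3.142, 0.0, 0.25]
wrist_force: [1.2, -0.5, -6.7]
finger_gap: 45.9
```

arm_command(steps=[[0,[0,0,0.1],0],[0,[0,0,0],0]])

```text
clock: 9.57
eef_pos: [510.1, 1.1, 50.3]
eef_rot: [-3.142, 0.0, 0.25]
wrist_force: [0.1, 0.3, -7.0]
finger_gap: 46.1
```

arm_command(steps=[[0,[0,0,0.1],0],[0,[0,0,0.05],0],[0,[0,0,0],0]])

```text
clock: 9.82
eef_pos: [510.2, 1.0, 49.2]
eef_rot: [3.141, -0.0, 0.25]
wrist_force: [-1.1, -1.6, -1.3]
finger_gap: 45.7
```

arm_command(steps=[[0,[0,0,0.1],0],[0,[0,0,0],0]])

```text
clock: 9.98
eef_pos: [510.3, 1.0, 49.1]
eef_rot: [3.141, -0.0, 0.25]
wrist_force: [-8.3, -0.2, 12.2]
finger_gap: 45.7
```

It carries load at z = 49.1, as expected for home. Releasing.

arm_command(steps=[[0.9,[0,0,0],0],[0.9,[0,0,0],0],[0.9,[0,0,0],0],[0.9,[0,0,0],0],[0.9,[0,0,0],0]])

```text
clock: 10.4
eef_pos: [510.3, 1.1, 48.0]
eef_rot: [3.142, -0.0, 0.25]
wrist_force: [0.8, -0.2, 0.0]
finger_gap: 75.6
```

arm_command(steps=[[0.9,[0,0,-1],0],[0.9,[0,0,-2.5],0],[0.9,[0,0,-3.5],0],[0.9,[0,0,-4],0],[0.9,[0,0,-4],0]])

```text
clock: 10.82
eef_pos: [509.6, 1.1, 200.3]
eef_rot: [-3.142, 0.0, 0.25]
wrist_force: [-0.3, -0.1, 0.1]
finger_gap: 84.9
```

Run:
```python
from h import *
p,d,pose=snap("wrist"); print(pose)
np.savez("pics/w6.npz",p=p,d=d,pos=pose[0],rot=pose[1])
cv2.imwrite("pics/w6.png",p[:,:,::-1])
p,d,_=snap("scene");np.savez("pics/s6.npz",p=p,d=d);cv2.imwrite("pics/s6c.png",cv2.resize(p[120:270,170:340,::-1],None,fx=4,fy=4,interpolation=cv2.INTER_CUBIC))
```

```text
(array([509.62078162,   1.13916875, 200.31761817]), array([-3.14151665e+00,  2.96796411e-04,  2.49996013e-01]))
```

View pics/w6.png

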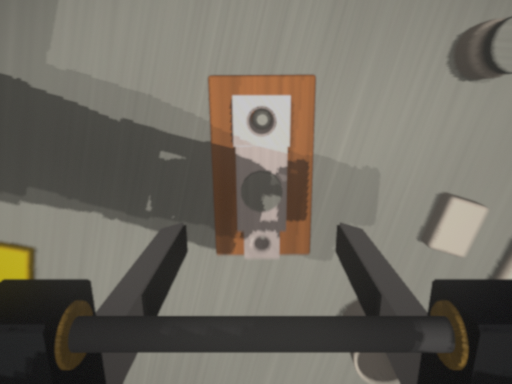

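View pics/s6c.png

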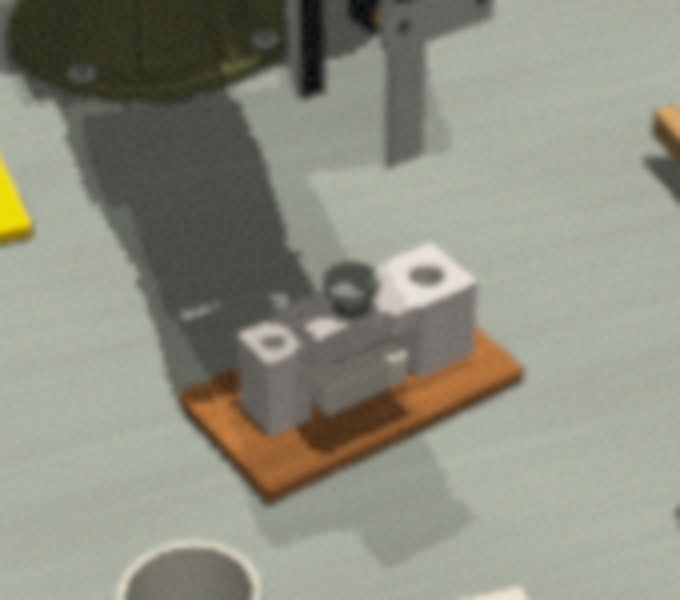

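The head sits flush on the stand with both pegs visible in their mouths, at (262,119) and (262,243), and the cap still up. Next: the mallet.

Run:
```python
from h import *
z=np.load("pics/w6.npz");d=z["d"];p=z["p"];C=cam("wrist",(z["pos"],z["rot"]));K,R,o=C
def pt(u,v): 
    return (R@(np.array([(u-K[2])/K[0],(v-K[3])/K[1],1])*d[v,u])+o).round(1)
for q in((240,105),(283,140),(262,190),(250,254),(275,254),(225,100)):print(q,pt(*q))
print(ray(C,(262,190),97))
a=ray(C,(262,119),75);b=ray(C,(262,243),75);print((a+b)/2,np.linalg.norm(a-b))
```

```text
(240, 105) [474.9  65.3  76.9]
(283, 140) [519.1  45.2  74.8]
(262, 190) [510.8   1.7  97.3]
(250, 254) [517.1 -70.1  75.4]
(275, 254) [540.7 -63.8  75.8]
(225, 100) [455.5  64.   15.9]
[510.83615023   1.57271226  97.        ]
[510.96502687   1.19687198  75.        ] 118.10788010927692
```

arm_command(steps=[[0.9,[0.2,-2,0],0],[0.9,[0.22,-3.2,0],0],[0.9,[0.23,-3.2,0],0],[0.9,[0.23,-3.2,0],0],[0.9,[0.23,-3.2,0],0]])

```text
clock: 11.33
eef_pos: [483.7, 148.5, 198.0]
eef_rot: [-3.142, 0.0, 0.25]
wrist_force: [0.7, -0.4, 0.9]
finger_gap: 84.9
```

arm_command(steps=[[0.9,[0.23,-3.2,0],0],[0.9,[0.23,-3.2,0],0],[0.9,[0.23,-3.2,0],0],[0.9,[0.23,-3.2,0],0],[0.9,[0.22,-3.5,0],0]])

```text
clock: 11.75
eef_pos: [454.4, 309.2, 198.0]
eef_rot: [3.142, 0.0, 0.25]
wrist_force: [-0.3, -0.3, 0.9]
finger_gap: 84.8
```

arm_command(steps=[[0.9,[0,0,0],-0.12],[0.9,[0,0,0],-0.12],[0.9,[0,0,0],-0.12],[0.9,[0,0,0],-0.12],[0.9,[0,0,0],-0.12]])

```text
clock: 12.17
eef_pos: [454.8, 308.0, 197.9]
eef_rot: [-3.141, 0.0, 0.856]
wrist_force: [-0.2, 0.6, -0.4]
finger_gap: 84.4
```

arm_command(steps=[[0.9,[0,0,0],-0.12],[0.9,[0,0,0],-0.12],[0.9,[0,0,0],-0.12],[0.9,[0,0,0],-0.12],[0.9,[0,0,0],-0.12]])

```text
clock: 12.58
eef_pos: [454.9, 307.9, 197.9]
eef_rot: [-3.141, 0.0, 1.456]
wrist_force: [0.6, -0.1, 0.3]
finger_gap: 84.4
```

arm_command(steps=[[0.9,[0,0,0],-0.08],[0.9,[0,0,0],0],[0.9,[0,0,0],0]])

```text
clock: 12.83
eef_pos: [454.9, 307.9, 197.9]
eef_rot: [-3.141, 0.0, 1.527]
wrist_force: [0.8, 0.3, 0.2]
finger_gap: 84.8
```

Run:
```python
from h import *
p,d,pose=snap("wrist"); print(pose)
np.savez("pics/w7.npz",p=p,d=d,pos=pose[0],rot=pose[1])
cv2.imwrite("pics/w7.png",p[:,:,::-1])
```

```text
(array([454.91946937, 307.94105118, 197.9178065 ]), array([-3.14142246e+00,  6.39640842e-05,  1.52721681e+00]))
```

View pics/w7.png

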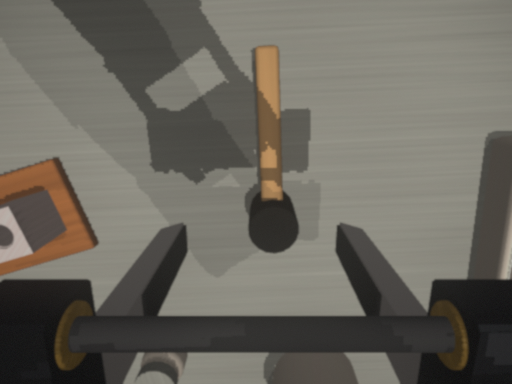

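Mallet: handle from (267,46) to (272,197), rubber head around (273,220). The jar (160,365) stays clear.

Run:
```python
from h import *
z=np.load("pics/w7.npz");d=z["d"];p=z["p"];C=cam("wrist",(z["pos"],z["rot"]))
hsv=cv2.cvtColor(p,cv2.COLOR_RGB2HSV)
m=((hsv[...,0]<20)&(hsv[...,1]>90)).astype(np.uint8);m[:,:220]=0;m[:,320:]=0
c=max(cv2.findContours(m,0,cv2.CHAIN_APPROX_NONE)[0],key=cv2.contourArea)
w=np.array([ray(C,q[0],48)[:2] for q in c],np.float32);r=cv2.minAreaRect(w);print(r,cv2.boundingRect(c))
rows=[(v,np.where(m[v])[0].mean()) for v in range(60,190,5)]
q=np.array([ray(C,(u,v),48) for v,u in rows]);f=np.polyfit(q[:,0],q[:,1],1);print("y=",f,"ang",np.arctan(f[0]))
k=((p.max(2)<45)).astype(np.uint8);k[:,:230]=0;k[:,320:]=0;k[:190]=0;k[262:]=0
c=max(cv2.findContours(k,0,cv2.CHAIN_APPROX_NONE)[0],key=cv2.contourArea)
print(cv2.boundingRect(c))
x,y,ww,hh=cv2.boundingRect(c)
# bottom of top face circle: lowest edge row at z=70
e=ray(C,(x+ww/2,y+hh),70);print("front edge",e,"axis",e-np.array([25,0,0]))
end=ray(C,(267,46),48);print("end",end,"axis",end+np.array([170,0,0]))
```

```text
((407.2246398925781, 318.9241027832031), (22.32069969177246, 145.6472930908203), 89.89472961425781) (255, 46, 29, 155)
y= [-2.99461163e-03  3.19580313e+02] ang -0.0029946026738783904
(251, 194, 44, 27)
front edge [494.01459201 318.46165987  70.        ] axis [469.01459201 318.46165987  70.        ]
end [334.70328471 319.3527876   48.        ] axis [504.70328471 319.3527876   48.        ]
```

arm_command(steps=[[0.8,[1.05,0.42,0],0],[0.8,[0,0,2],-0.041],[0.8,[0,0,3.5],0],[0.8,[0,0,3.5],0],[0.8,[0,0,3.5],0]])

```text
clock: 13.3
eef_pos: [459.5, 318.3, 71.7]
eef_rot: [3.141, -0.0, 1.568]
wrist_force: [0.4, 0.1, 0.1]
finger_gap: 75.2
```

arm_command(steps=[[0.8,[0,0,2.5],0],[0.8,[0,0,1.5],0],[0.8,[0,0,1.0],0],[0.8,[0,0,0.7],0],[0.8,[0,0,0],0]])

```text
clock: 13.72
eef_pos: [459.4, 318.2, 15.2]
eef_rot: [-3.141, 0.001, 1.57]
wrist_force: [0.4, -0.1, 0.3]
finger_gap: 75.0
```

Run:
```python
from h import *
p,d,pose=snap("wrist"); print(pose)
cv2.imwrite("pics/w8.png",p[:,:,::-1])
```

```text
(array([459.3814185 , 318.15550327,  15.20098327]), array([-3.14061835e+00,  5.59693643e-04,  1.56990548e+00]))
```

View pics/w8.png

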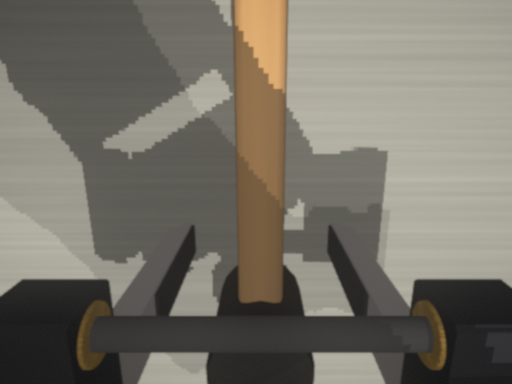

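The handle lies centred between the fingers. Closing at 60 N.

arm_command(steps=[[0,[0,0,0],0],[0,[0,0,0],0],[0,[0,0,0],0],[0,[0,0,0],0],[0,[0,0,0],0]], force=60)

```text
clock: 14.18
eef_pos: [459.8, 318.4, 16.3]
eef_rot: [3.141, -0.0, 1.571]
wrist_force: [-0.2, 0.3, 0.1]
finger_gap: 45.3
```

arm_command(steps=[[0,[0,0,0],0],[0,[0,0,0],0],[0,[0,0,0],0],[0,[0,0,0],0]])

```text
clock: 14.52
eef_pos: [459.6, 318.2, 15.9]
eef_rot: [-3.141, 0.0, 1.571]
wrist_force: [-0.4, -0.2, 0.6]
finger_gap: 21.5
```

arm_command(steps=[[0,[0,0,-0.5],0],[0,[0,0,-1.5],0],[0,[0,0,-3],0],[0,[0,0,-3],0],[0,[0,0,-3],0]])

```text
clock: 14.93
eef_pos: [459.1, 318.0, 127.0]
eef_rot: [-3.14, 0.001, 1.571]
wrist_force: [1.0, 0.8, -3.5]
finger_gap: 21.5
```

arm_command(steps=[[0,[0,0,-2.5],0],[0,[0,0,-1],0],[0,[0,0,0],0],[0,[0,0,0],0]])

```text
clock: 15.27
eef_pos: [459.3, 318.1, 159.8]
eef_rot: [-3.141, 0.001, 1.571]
wrist_force: [0.2, -0.4, -4.2]
finger_gap: 21.4
```

Run:
```python
from h import *
p,d,pose=snap("wrist"); print(pose,manip.read_state()["wrist_force"])
np.savez("pics/w9.npz",p=p,d=d,pos=pose[0],rot=pose[1])
cv2.imwrite("pics/w9.png",p[:,:,::-1])
p,d,_=snap("scene");np.savez("pics/s9.npz",p=p,d=d);cv2.imwrite("pics/s9c.png",cv2.resize(p[50:200,290:460,::-1],None,fx=4,fy=4,interpolation=cv2.INTER_CUBIC))
```

```text
(array([459.26761132, 318.07462616, 159.80949739]), array([-3.14056063e+00,  5.88375646e-04,  1.57099046e+00])) [-0.95286169 -0.02190695 -4.15321978]
```

View pics/s9c.png

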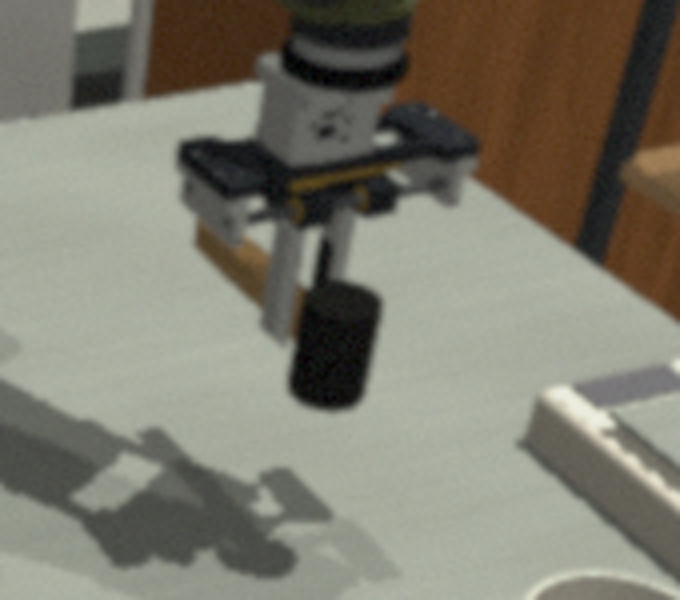

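View pics/w9.png

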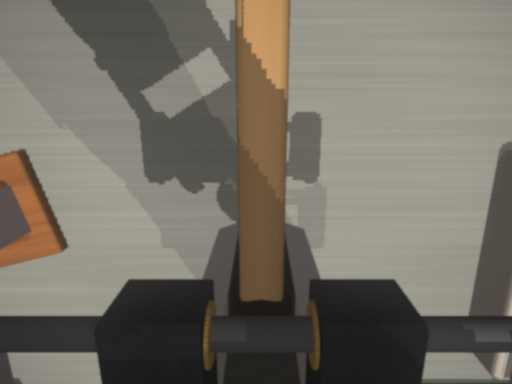

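Run:
```python
from h import *
z=np.load("pics/w9.npz");d=z["d"];C=cam("wrist",(z["pos"],z["rot"]));K,R,o=C
for v in(5,60,120,180,240,280):
    u=262;print(v,(R@(np.array([(u-K[2])/K[0],(v-K[3])/K[1],1])*np.median(d[v,255:270]))+o).round(1))
```

```text
5 [347.9 319.  192.9]
60 [368.  319.  193.1]
120 [391.9 319.  192.5]
180 [418.1 319.1 192.5]
240 [446.8 319.1 192.8]
280 [467.8 319.1 192.6]
```

arm_command(steps=[[0,[-1,0.07,0],0],[0,[-2,0.07,0],0],[0,[-3,0.07,0],0],[0,[-3.5,0.07,0],0],[0,[-3.5,0.07,0],0]])

```text
clock: 15.78
eef_pos: [462.4, 186.4, 159.7]
eef_rot: [-3.14, 0.001, 1.572]
wrist_force: [1.3, -0.1, -2.9]
finger_gap: 21.5
```

arm_command(steps=[[0,[-3.5,0.07,0],0],[0,[-3.5,0.07,0],0],[0,[-3.5,0.06,0],0],[0,[-3.5,0.06,0],0],[0,[-2.5,0.06,0],0]])

```text
clock: 16.2
eef_pos: [465.4, 20.4, 160.1]
eef_rot: [-3.14, 0.0, 1.57]
wrist_force: [0.2, 0.4, -3.4]
finger_gap: 21.4
```

arm_command(steps=[[0,[-1.5,0,0],0],[0,[-0.67,0,0],0],[0,[0,0,1],0],[0,[0,0,1],0],[0,[0,0,0],0]])

```text
clock: 16.62
eef_pos: [465.1, 2.5, 138.2]
eef_rot: [-3.138, -0.0, 1.572]
wrist_force: [-1.4, 0.1, -4.3]
finger_gap: 21.6
```

arm_command(steps=[[0,[0,0,0],0],[0,[0,0,0],0]])

```text
clock: 16.78
eef_pos: [466.4, 2.3, 140.8]
eef_rot: [-3.141, -0.0, 1.572]
wrist_force: [0.3, 0.2, -4.4]
finger_gap: 21.9
```

Run:
```python
from h import *
p,d,pose=snap("scene");print(pose);np.savez("pics/s10.npz",p=p,d=d);cv2.imwrite("pics/s10c.png",cv2.resize(p[100:250,170:340,::-1],None,fx=4,fy=4,interpolation=cv2.INTER_CUBIC))
p,d,pose=snap("top");np.savez("pics/t10.npz",p=p,d=d);cv2.imwrite("pics/t10c.png",cv2.resize(p[130:280,180:350,::-1],None,fx=4,fy=4,interpolation=cv2.INTER_CUBIC))
```

```text
(array([466.399539  ,   2.33538531, 140.77747924]), array([-3.14118273e+00, -6.23208199e-05,  1.57224428e+00]))
```

View pics/s10c.png

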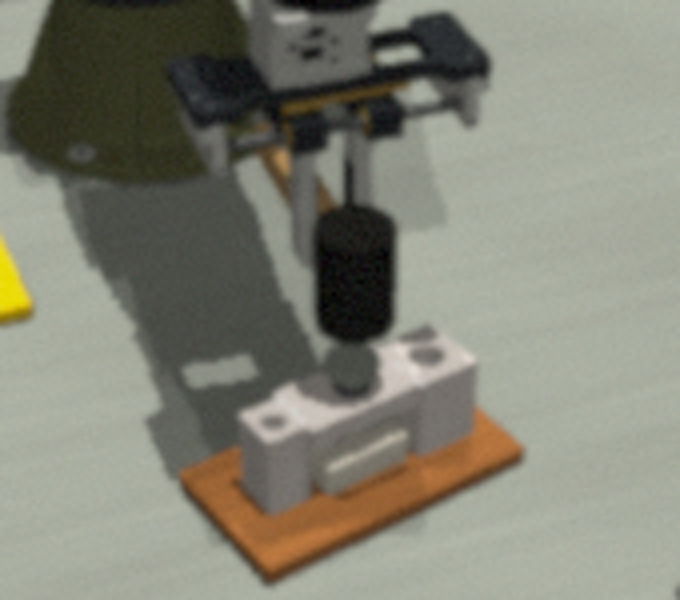

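View pics/t10c.png

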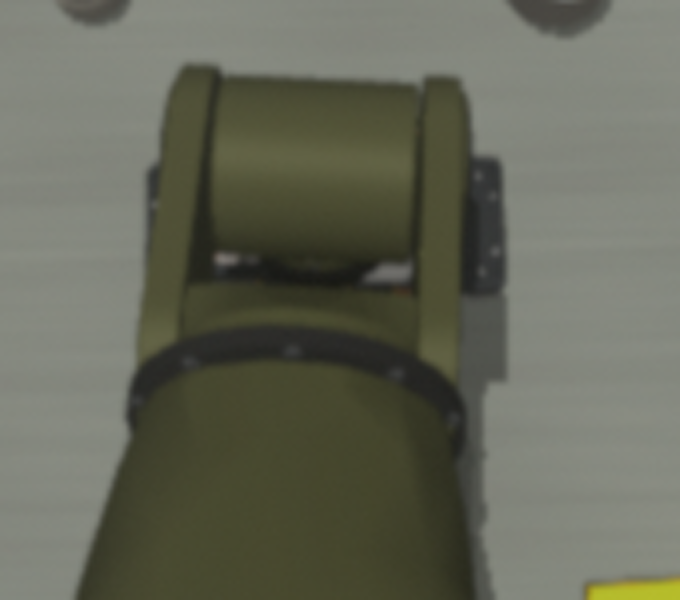

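The mallet is level and centred over the cap, at scene crop (352,270). The top view is blocked by the arm. Pressing down slowly.

arm_command(steps=[[0,[0,-0.05,0.8],0],[0,[0,0,0.8],0],[0,[0,0,0.5],0],[0,[0,0,0.2],0],[0,[0,0,0],0]])

```text
clock: 17.3
eef_pos: [465.6, 1.6, 117.2]
eef_rot: [-3.14, -0.0, 1.571]
wrist_force: [-0.5, 0.7, -4.1]
finger_gap: 21.6
```

arm_command(steps=[[0,[0,0,0.2],0],[0,[0,0,0.2],0],[0,[0,0,0.2],0],[0,[0,0,0],0]])

```text
clock: 17.63
eef_pos: [466.0, 1.6, 111.9]
eef_rot: [3.141, 0.0, 1.571]
wrist_force: [-0.2, 0.6, -3.5]
finger_gap: 21.6
```

arm_command(steps=[[0,[0,0,0.2],0],[0,[0,0,0.2],0],[0,[0,0,0],0]])

```text
clock: 17.88
eef_pos: [466.0, 1.6, 107.9]
eef_rot: [3.141, 0.0, 1.571]
wrist_force: [0.4, 0.7, -0.3]
finger_gap: 21.6
```

arm_command(steps=[[0,[0,0,0.2],0],[0,[0,0,0.2],0],[0,[0,0,0],0]])

```text
clock: 18.13
eef_pos: [466.0, 1.6, 103.7]
eef_rot: [3.141, 0.0, 1.571]
wrist_force: [-0.3, 0.3, -1.4]
finger_gap: 21.6
```

Run:
```python
from h import *
p,d,pose=snap("scene");print(pose,manip.read_state()["wrist_force"]);cv2.imwrite("pics/s11c.png",cv2.resize(p[100:250,170:340,::-1],None,fx=4,fy=4,interpolation=cv2.INTER_CUBIC))
p,d,pose=snap("wrist");C=cam("wrist",pose);K,R,o=C
for v in(5,60,120,180,240,280):
    u=262;print(v,(R@(np.array([(u-K[2])/K[0],(v-K[3])/K[1],1])*np.median(d[v,255:270]))+o).round(1))
```

```text
(array([465.98226369,   1.60960919, 103.70088865]), array([3.14139827e+00, 4.86191412e-06, 1.57102421e+00])) [ 0.72760923 -0.15577846 -1.89150416]
5 [354.6   2.5 136.6]
60 [374.7   2.5 136.6]
120 [398.5   2.5 136.4]
180 [424.8   2.5 136.2]
240 [453.6   2.5 136.5]
280 [474.5   2.6 136.5]
```

View pics/s11c.png

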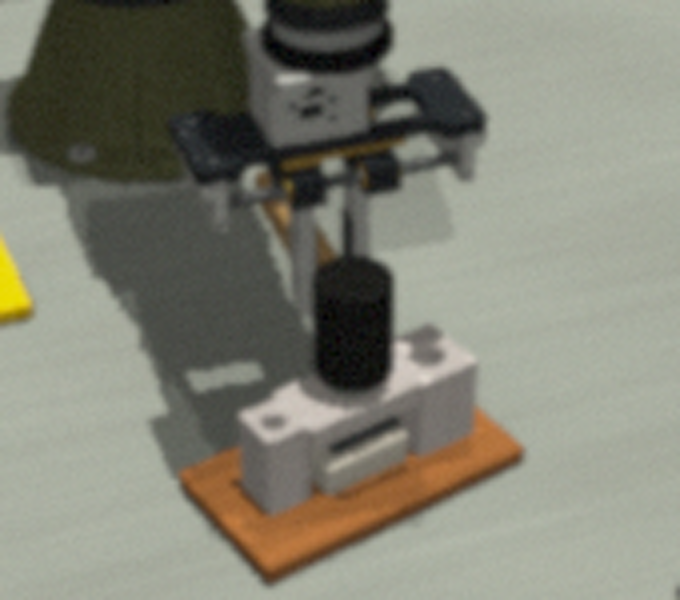

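The plunger is going down: its stamping plate now shows under the bridge at crop (365,435), and the handle stays level. Continuing to the stop.

arm_command(steps=[[0,[0,0,0.2],0],[0,[0,0,0.1],0],[0,[0,0,0],0]])

```text
clock: 18.48
eef_pos: [466.0, 1.6, 100.8]
eef_rot: [3.141, 0.0, 1.571]
wrist_force: [0.4, -0.1, -0.6]
finger_gap: 21.7
```

arm_command(steps=[[0,[0,0,0.1],0],[0,[0,0,0],0]])

```text
clock: 18.65
eef_pos: [466.1, 1.6, 100.7]
eef_rot: [3.141, 0.0, 1.571]
wrist_force: [-5.8, -0.4, 11.6]
finger_gap: 21.9
```

arm_command(steps=[[0,[0,0,0.1],0],[0,[0,0,0],0],[0,[0,0,0],0]])

```text
clock: 18.9
eef_pos: [466.2, 1.6, 100.5]
eef_rot: [3.14, 0.0, 1.571]
wrist_force: [-12.0, 0.6, 24.1]
finger_gap: 21.4
```

arm_command(steps=[[0,[0,0,-0.5],0],[0,[0,0,-1],0],[0,[0,0,-2],0],[0,[0,0,-2],0],[0,[0,0,-1],0]])

```text
clock: 19.32
eef_pos: [466.4, 1.6, 166.1]
eef_rot: [3.14, 0.0, 1.571]
wrist_force: [0.8, 1.1, -3.5]
finger_gap: 21.6
```

arm_command(steps=[[0,[1.5,0,0],0],[0,[3,0,0],0],[0,[3.5,0,0],0],[0,[3.5,0,0],0],[0,[3.5,0,0],0]])

```text
clock: 19.73
eef_pos: [465.5, 153.1, 163.7]
eef_rot: [-3.141, 0.0, 1.57]
wrist_force: [0.6, 0.2, -3.5]
finger_gap: 21.4
```

arm_command(steps=[[0,[3.5,0,0],0],[0,[3.5,0,0],0],[0,[3.5,0,0],0],[0,[3,-0.3,0],0],[0,[2,-0.3,0],0]])

```text
clock: 20.15
eef_pos: [459.1, 309.1, 163.4]
eef_rot: [-3.141, 0.0, 1.572]
wrist_force: [0.4, -0.4, -3.7]
finger_gap: 21.5
```

arm_command(steps=[[0,[1,0,0],0],[0,[0,0,0],0],[0,[0,0,0],0]])

```text
clock: 20.4
eef_pos: [459.8, 316.2, 163.5]
eef_rot: [-3.141, 0.001, 1.571]
wrist_force: [-0.5, -1.0, -3.6]
finger_gap: 21.6
```

Run:
```python
from h import *
p,d,pose=snap("scene");print(pose);cv2.imwrite("pics/s12.png",p[:,:,::-1])
cv2.imwrite("pics/s12c.png",cv2.resize(p[140:260,190:330,::-1],None,fx=5,fy=5,interpolation=cv2.INTER_CUBIC))
p,d,pose=snap("top");np.savez("pics/t12.npz",p=p,d=d);cv2.imwrite("pics/t12.png",p[:,:,::-1])
C=cam("top");K,R,o=C
for X in([511,1.4,85],[496,57,75],[470,63,75]):
    u,v=proj(C,X).round().astype(int)
    for du,dv in((0,0),(3,0),(-3,2)):print(X,(R@(np.array([(u+du-K[2])/K[0],(v+dv-K[3])/K[1],1])*d[v+dv,u+du])+o).round(1))
```

```text
(array([459.75441735, 316.18138925, 163.49752456]), array([-3.14087917e+00,  6.76650341e-04,  1.57145958e+00]))
[511, 1.4, 85] [511.3   1.6  83.3]
[511, 1.4, 85] [510.8  -6.   84.8]
[511, 1.4, 85] [506.1   9.4  83.9]
[496, 57, 75] [499.5  57.9  52.6]
[496, 57, 75] [500.4  50.4  46.8]
[496, 57, 75] [493.5  65.4  57.6]
[470, 63, 75] [470.2  64.2  72.7]
[470, 63, 75] [470.   56.5  73.5]
[470, 63, 75] [473.4  77.8  12.2]
```

View pics/s12c.png

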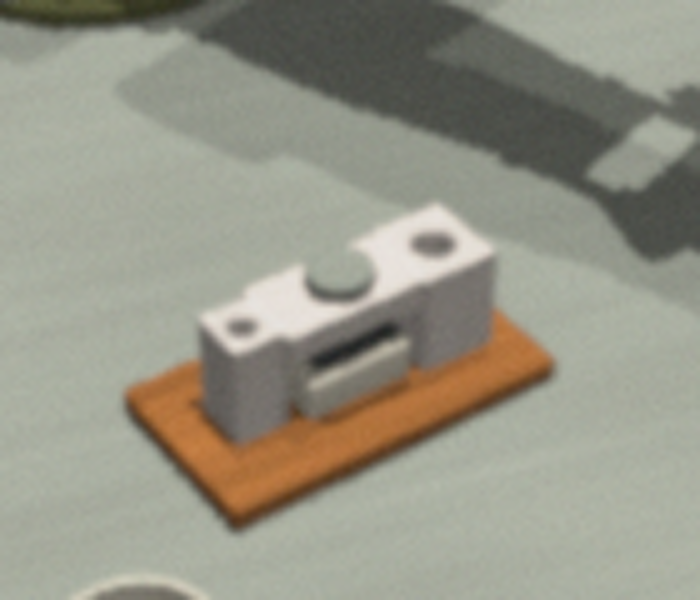

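View pics/t12.png

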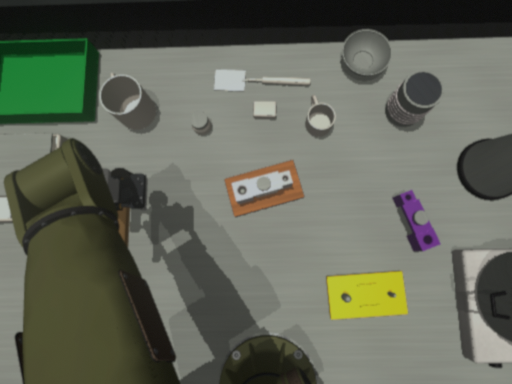

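The cap is now about 10 mm above the sleeve tops (z about 84 against 85 expected), so it is fully down and the head is still seated. Putting the mallet back where it stood.

arm_command(steps=[[0,[0,0,2],0],[0,[0,0,3.3],0],[0,[0,0,3.3],0],[0,[0,0,2.5],0],[0,[0,0,1.5],0]])

```text
clock: 20.92
eef_pos: [459.1, 314.7, 35.2]
eef_rot: [-3.139, 0.002, 1.569]
wrist_force: [-0.4, 0.2, -4.1]
finger_gap: 21.6
```

arm_command(steps=[[0,[0,0,0.8],0],[0,[0,0,0.4],0],[0,[0,0,0.3],0],[0,[0,0,0],0],[0,[0,0,0],0]])

```text
clock: 21.33
eef_pos: [460.4, 316.7, 23.9]
eef_rot: [3.14, -0.001, 1.571]
wrist_force: [-0.1, -0.6, -3.7]
finger_gap: 21.6
```

arm_command(steps=[[0,[0,0,0.3],0],[0,[0,0,0.2],0],[0,[0,0,0.1],0],[0,[0,0,0],0]])

```text
clock: 21.67
eef_pos: [459.8, 316.6, 16.8]
eef_rot: [-3.141, 0.0, 1.571]
wrist_force: [0.4, -0.0, -3.6]
finger_gap: 21.9
```

arm_command(steps=[[0,[0,0,0.1],0],[0,[0,0,0.1],0],[0,[0,0,0],0]])

```text
clock: 21.92
eef_pos: [459.9, 316.7, 15.9]
eef_rot: [3.141, -0.0, 1.571]
wrist_force: [-6.3, -2.8, 8.6]
finger_gap: 21.7
```

Contact with the bench; opening and retreating.

arm_command(steps=[[0.8,[0,0,0],0],[0.8,[0,0,0],0],[0.8,[0,0,0],0],[0.8,[0,0,0],0],[0.8,[0,0,0],0]])

```text
clock: 22.33
eef_pos: [459.9, 316.6, 15.0]
eef_rot: [3.141, -0.0, 1.571]
wrist_force: [0.5, -0.6, -0.6]
finger_gap: 51.6
```

arm_command(steps=[[0.8,[0,0,0],0],[0.8,[0,0,-1],0],[0.8,[0,0,-2],0],[0.8,[0,0,-3],0],[0.8,[0,0,-4],0]])

```text
clock: 22.75
eef_pos: [458.8, 316.0, 114.9]
eef_rot: [-3.138, 0.002, 1.571]
wrist_force: [0.0, 0.5, -0.2]
finger_gap: 75.1
```

arm_command(steps=[[0.8,[0,0,-4],0],[0.8,[0,-3,-2],0],[0.8,[0,-3,0],0],[0.8,[0,-3,0],0],[0.8,[0,0,0],0]])

```text
clock: 23.17
eef_pos: [366.4, 316.6, 176.2]
eef_rot: [3.141, -0.001, 1.573]
wrist_force: [-0.5, 0.0, -0.4]
finger_gap: 75.0
```

Run:
```python
from h import *
p,d,pose=snap("scene");print(pose);cv2.imwrite("pics/s13.png",cv2.resize(p[:,:,::-1],(768,576)))
p,d,_=snap("wrist");cv2.imwrite("pics/w13.png",p[:,:,::-1])
```

```text
(array([366.37470567, 316.5933888 , 176.16690833]), array([ 3.14134625e+00, -6.75724152e-04,  1.57271953e+00]))
```

View pics/s13.png

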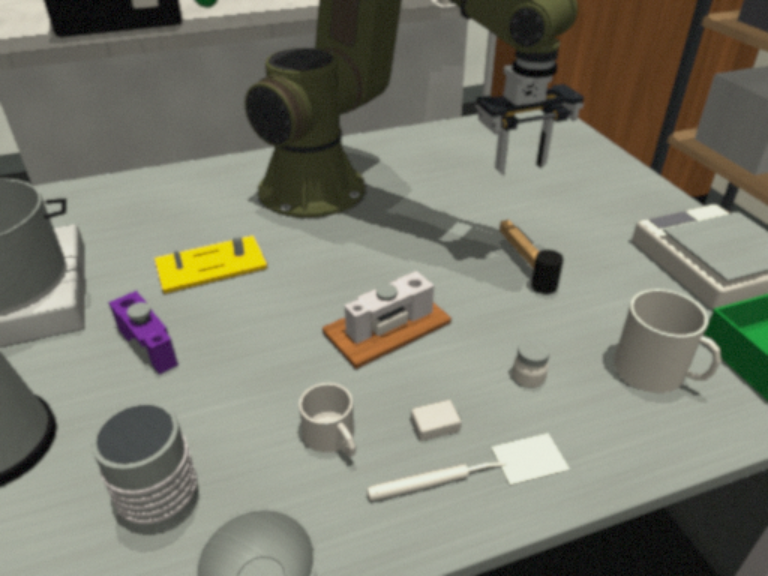

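View pics/w13.png

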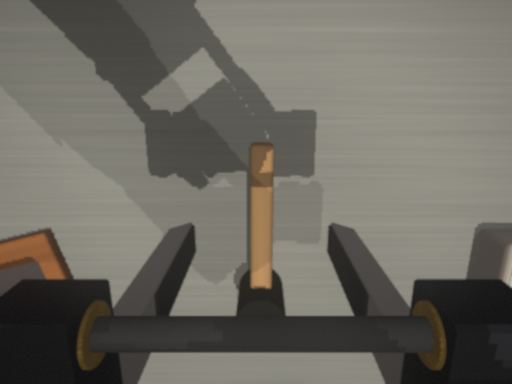

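The mallet stands free on the bench, at scene (545,270). The head is home with its plunger down at (388,305). Mug (327,415), jar (531,362) and spare bar (436,420) are unmoved, and the gripper touches nothing.

```bash
python3 -c "
from cell import manip
print(abs(manip.read_state()['qd']).max());print(manip.sign_off())"
```

```text
0.03774596554828712
the job is handed in; nothing more can be done
None
```

I put the aluminium press head on the wooden stand, with its large sleeve on the large peg, and let go. I then pressed the plunger fully down with the mallet and stood the mallet back on the bench, about 2 mm from where it started. I handed the job in after about 23 s of the 67 s allowed.

- **Head home:** the sleeve tops read about 75 mm above the bench as the task requires, and both pegs show in their mouths. After the pressing, the top camera read 73 to 74 mm there.
- **Plunger down:** the last push reached about 28 N on the mallet at the expected height, with no further travel. Afterwards the cap top read 83 to 85 mm against the expected 85 mm.
- **Bystanders:** in the last picture the mug, jar, spare bar and look-alikes look to be where they were, and the gripper is clear of everything. I judged this by eye and did not measure it.

Two things disagreed:
- **Top camera:** it placed things a few millimetres off the wrist camera (2 to 3 mm at the stand, about 5 mm at the mallet handle), so I used the wrist camera.
- **Plunger resistance:** during its travel the plunger seemed to resist with only about 3 to 4 N, less than the 7 to 9 N stated.

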